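# Fit the splined rotor into the skimmer pump

### The job

Take the pump rotor with the square grip out of the rack, slide its drum into the guide tube on top of the skimmer pump, turn it until the four splines on its foot mesh with the slots of the coupling inside, and slide it fully home. Then push it on down against the coupling's spring by most of the spring's travel and finish like that, still gripping the rotor and pressing it down. Leave the other rotor and everything else on the table where it is.

Things in the scene. Friction and masses are not known exactly. Their poses are not given: they have to be found in the camera images.
- rotor_grip (a point): Centre of the white square grip (16 x 16 mm, 44 mm high, z up, x and y square to its sides) on top of the loose rotor to be fitted (about 0.12 kg), which stands upright in one of the two rack holes at any yaw. Grip sides are parallel to the splines of the foot. This point lies 22 mm below the rotor's top, 22 mm above its disc, 82 mm above its underside.
- rotor_foot (a point): Centre of the underside of that rotor's splined foot, 82 mm straight below rotor_grip, same axes. The foot is a cross, 12 mm high, of two bars 24 mm long and 6 mm wide along x and y, undersides rounded; it fits the slots in any of four quarter turns.
- coupling_top (a point): Centre of the top face of the aluminium coupling down inside the pump's tube, 22 mm below the tube's mouth, seen from above. Four teeth leave a cross of two slots, 9 mm wide and 14 mm deep, along this point's x and y (z up). The foot drops in when its bars are within about 7 degrees of the slots. The slots' angle differs from the pump's angle and varies.
- tube_mouth (a point): Centre of the mouth of the pump's upright guide tube, 64 mm above the table. Bore 29 mm, flared to 35 mm over the top 4 mm, round and straight down to the coupling; tube 42 to 48 mm outside. Black pump block, fixed, 90 x 90 mm, 44 mm high. x points along the outlet pipe, which sticks out 35 mm from the block, 24 mm above the table.
- spring (a joint): How far the coupling has been pushed down on its spring: 0 unloaded (up), 0.008 m against the stop. It starts to give at about 2 N and then stiffens by 0.5 N per mm; about 6 N (rotor weight included) for the full travel. The rotor's own weight does not move it.
- rack: Grey rack, fixed: block 75 mm (its x) by 200 mm (its y), 30 mm high, origin at the centre of its underside. Two holes of 30 mm diameter, 26 mm deep, 55 mm either side of the centre along its y. The rotors stand in them on the hole's floor, 4 mm above the table; lift straight up 30 mm to clear.
- spare_top (a point): Centre of the top of the other rotor, in the other rack hole, to be left alone: round grip of 20 mm diameter and 25 mm height on a larger disc of 56 mm diameter; total height 85 mm, top 89 mm above the table.
- reagent_mid (a point): Small amber bottle, 28 mm diameter, 65 mm high; its centre, half-way up. Bystander.
- cup_mid (a point): Clear open cup, 90 mm across, 75 mm high; its centre. Bystander.
- clip_mid (a point): Clear plastic pipe clip, 50 x 30 mm, 36 mm high; its centre. Bystander.
- union_mid (a point): Black pipe collar, 48 mm diameter, 22 mm high, lying flat; its centre. Bystander.
- jar_mid (a point): White jar, 70 mm diameter, 85 mm high; its centre. Bystander.
- brush_grip (a point): Cleaning brush, 170 mm long, lying on the table; a point on its handle. Bystander.
- rotor: The loose rotor itself, 104 mm high; origin at rotor_foot. Upward from there: foot (12 mm), grey drum (26 mm diameter, 44 mm long), white disc (40 mm diameter, 4 mm thick), square grip (44 mm). 8 vanes reaching a radius of 25 mm hang 10 mm down from the disc beside the drum.
- coupling: The coupling itself; origin at coupling_top, same axes. It is stiff to turn (0.2 N m) and sits on a spring that lets it sink up to 8 mm when pressed. When the rotor is home, the drum's flat underside rests on the coupling's top face, so that the underside of the foot is 12 mm below coupling_top.

How it is judged:
On the way, in this order (a step that is already met when the one before it is completed fails the run):
1. the rotor's drum has entered the guide tube, upright (z of rotor_foot in the frame of coupling_top below 0.006 m and horizontal distance between rotor_foot and tube_mouth below 0.005 m and angle between rotor_grip's own z axis and vertical below 0.15 rad), for 0.05 s.
2. the splines have meshed and the rotor is home on the coupling (z of rotor_foot in the frame of coupling_top below -0.0105 m and horizontal distance between rotor_foot and coupling_top below 0.004 m and angle between rotor_grip's own z axis and vertical below 0.12 rad), for 0.1 s.
At the end, for the whole second after the job is handed in: The rotor is home in the coupling (foot at least 10.5 of 12 mm below the coupling's top, within 4 mm of its axis, upright within 0.12 rad), the coupling is pushed down more than 4 mm of its 8 mm travel, and the gripper is still on the rotor, pressing (all of step 2 and value of joint spring above 0.004 m and contact force between the fingers and rotor above 2 N); the arm keeps its last pose, push and grip.
It fails at once if the other rotor or a bystander is moved by more than 30 mm (distance of any of spare_top, reagent_mid, cup_mid, clip_mid, union_mid, jar_mid, brush_grip from where it was at the start of the episode above 0.03 m).
It also fails if it takes over 51 s, if anything falls off the work surface, if the arm or the gripper's body presses on something with over 40 N, if the wrist force passes 120 N, or if a joint passes its speed limit or range.

### The arm

A 6-joint arm with a two-finger parallel gripper is mounted at the origin on the work surface. World frame = base frame: x ahead of the robot, y to its left, z up, the work surface at z = 0. Lengths are in m, angles in rad, forces in N, time in s.
With the tool pointing down it reaches from about 0.35 to 0.775 m from the base axis. Payload 5.5 kg.
Tool frame: the origin (TCP) lies midway between the tips of the shut fingers; the grasp point (between the pads) lies 19 mm behind it (env.tcp_to_grasp is the distance from the TCP to the grasp point, in m); z points along the fingers, y is the direction in which the jaws open and shut (so a half turn about z gives the same grasp; the last joint's range is limited). The gripper opens to 85 mm and grips with 20 to 120 N. Pads are 22 mm wide; open, the fingers measure 114 mm over their backs; the gripper's body (76 mm by 85 mm) begins 54 mm behind the grasp point. The pads swing forward as they close: fully open they stand 13 mm farther back than shut.
Start: joints at [1.191, 0.313, 0.046, 1.304, 0, 1.431], TCP at [0.137, 0.559, 0.231] pointing down, gripper open.
Joint ranges: [-2.76, 2.76], [-0.86, 1.69], [-1.03, 1.26], [-2.2, 2.34], [-1.47, 1.5], [-3.14, 3.14]. Speed limits (rad/s): [2.57, 2.57, 3.14, 3.14, 3.14, 3.14].

### API

Orientations are given as a unit quaternion [w, x, y, z].
In Python, from workcell import get_state, viewer, hand_in, finder, env gives the robot as it stands.
- The arm moves only by the tool arm_command, never from a script. Its argument "motion" is a list of rows, each an object of numbers: "x", "y", "z": the shift along the tool's x, y, z in mm; "rx", "ry", "rz": the turn, a rotation vector about the tool's x, y, z in degrees; "hand": the closure, from -1 (fully open) to 1 (shut). A call has 1 to 10 rows; each row is the pose to reach, as a shift and turn from the pose commanded when the call began, along the tool's axes at that moment; what a row does not reach only later rows make up. A row lasts 1/8 s, in which the tool goes at most 62.5 mm and 10.7 degrees, less where a joint would pass 70% of its speed; a pose out of reach is approached as far as the arm can. A call with a gripper value outside its range is refused whole. The fingers move at their own pace and stop on an object; "force" is the grip in N (left out, the last holds). Time passes only in rows, so rows that repeat a pose let the fingers close. It gives the time, the measured TCP pose, the force and the opening at its end, in the units of the state.
- get_state(): the state, without advancing time (a new reading comes with each control period).
- viewer.read_camera(name): name is "scene" or "side" or "wrist"; returns a dict with "image" (420x560x3 uint8, red, green, blue), "z_map" (420x560 float32, m along the optical axis (not along the pixel's ray), 0 where there is no reading), "intrinsics" (3x3 intrinsics, pixels), "rvec" (rotation vector, rad) and "tvec" (3), from world to camera coordinates, as OpenCV has them. Camera axes: x right, y down, z forward; pixel columns grow to the right and rows downward; lengths in m; the calibration is good to about 2 mm. A picture is of the moment at which its call begins.
- hand_in(): hands the job in, once; it reports no verdict.
Trained networks look in a picture, given as the dict that the camera call returned (one of the last four; its "shot" number tells which), for a name from the list of things; names that differ only in an ending like _2 or _b are one class to them, and where a whole thing is asked for, a point or a joint stands for the part that bears it (a point fixed in the world has none). Each returns a list of dicts, best first, with "score" (0 to 1); they miss things now and then, are a little off and sometimes report something else, mostly with a low value. They report only what shows in the picture. A call takes as long as a camera call.
- finder.find_in(picture, query): "at" ([column, row] in pixels, amid what is visible of it).
- finder.masks_of(picture, query): "region" (420x560 bool, what is visible of it) and "at" ([column, row] in pixels, amid what is visible of it).
The state is a dict: "clock": time; "joint_pos": joint angles; "qvel": joint speeds; "tau": joint torques, N m; "tcp_pos": TCP position; "orientation": TCP orientation; "wrist_force": force on the tool from outside, world axes, zero at the start; "ft_torque": the same for the moment, N m; "finger_gap": finger opening in m.
Only numpy, scipy, OpenCV 4.12 (cv2) and the standard library are available. Lean on these libraries where they do the work, as an engineer would, in place of code of your own. Each camera call takes 0.05 s, during which the arm holds its last target.

## Working session

There is one attempt and no reset: what is moved stays moved. The work goes in short steps, Python scripts to look and compute and a tool call to move; the robot and the scene stay as the last step left them, time stands still between calls to the robot, and variables do not carry over. Pictures are saved under pics/ and viewed, and the job is handed in when it is done.

Besides the shell and the picture viewer there is one more tool, called after "Emit:" by a JSON object that holds its "api" and its "payload". arm_command: Moves the arm, as the interface text tells. Its arguments: {"type":"object","properties":{"motion":{"type":"array","items":{"type":"object","properties":{"x":{"type":"number"},"y":{"type":"number"},"z":{"type":"number"},"rx":{"type":"number"},"ry":{"type":"number"},"rz":{"type":"number"},"hand":{"type":"number"}}}},"force":{"type":"number"}},"required":["motion"]}

```bash
mkdir -p pics; ls; cat > h.py <<'E'
import numpy as np, cv2
from workcell import get_state, viewer, hand_in, finder, env
def shot(cam,name=None):
    p=viewer.read_camera(cam)
    if name: cv2.imwrite(f'pics/{name}.png',p['image'][:,:,::-1])
    return p
def RT(p):
    return cv2.Rodrigues(np.array(p['rvec'],float))[0], np.array(p['tvec'],float).ravel()
def cloud(p):
    R,t=RT(p);K=np.array(p['intrinsics']);z=p['z_map']
    v,u=np.mgrid[:z.shape[0],:z.shape[1]]
    c=np.stack([(u-K[0,2])/K[0,0]*z,(v-K[1,2])/K[1,1]*z,z],-1)
    return (c-t)@R
def onplane(p,uv,h):
    R,t=RT(p);K=np.array(p['intrinsics'])
    d=R.T@np.linalg.inv(K)@np.array([uv[0],uv[1],1.]);o=-R.T@t
    return o+d*(h-o[2])/d[2]
def proj(p,X):
    return cv2.projectPoints(np.atleast_2d(np.array(X,float)),np.array(p['rvec'],float),np.array(p['tvec'],float),np.array(p['intrinsics'],float),None)[0].reshape(-1,2)
E
python3 - <<'E'
from h import *
for c in ['scene','side','wrist']:
    p=shot(c,c+'0'); R,t=RT(p); print(c,'cam at',-R.T@t, 'K',p['intrinsics'][0][0])
    for q in ['rotor','rotor_grip','tube_mouth','coupling_top','rack','spare_top']:
        r=finder.find_in(p,q); C=cloud(p)
        for d in r[:2]:
            u,v=map(int,d['at']); print(c,q,round(d['score'],2),np.round(d['at'],1),np.round(C[v,u],3))
s=get_state();print(s)
E
```

```text
pics
scene cam at [ 1.30758782 -0.34591232  0.8811683 ] K 500.3061494797817
scene rotor 0.57 [146.6 227.9] [ 0.54  -0.309  0.079]
scene rotor_grip 0.63 [148.7 226.5] [ 0.541 -0.305  0.082]
scene tube_mouth 0.78 [351.8 179. ] [0.567 0.186 0.045]
scene rack 0.65 [174.2 244.1] [ 0.569 -0.264  0.031]
scene spare_top 0.63 [198.2 223.8] [ 0.567 -0.202  0.069]
side cam at [ 0.47024057 -0.89751704  0.94469967] K 443.3673243104607
side rotor 0.58 [259.3 296.2] [ 0.536 -0.309  0.069]
side rotor_grip 0.66 [255.1 295.3] [ 0.526 -0.309  0.075]
side tube_mouth 0.67 [240.9 170. ] [0.549 0.188 0.04 ]
side rack 0.95 [268.9 298.3] [ 0.559 -0.294  0.032]
side spare_top 0.66 [261.6 257.2] [ 0.556 -0.206  0.082]
wrist cam at [0.05985115 0.57788923 0.37342461] K 312.2831027321258
{'clock': 1.05, 'joint_pos': array([ 1.19140775e+00,  3.13169176e-01,  4.60876669e-02,  1.30359398e+00,
       -6.85314140e-07,  1.43120231e+00]), 'qvel': array([-0.00012809, -0.00038018, -0.00090567,  0.0011188 ,  0.00083005,
        0.00057011]), 'tau': array([-6.55192362e-04, -4.80483520e+01,  2.98814696e+01,  3.93479004e-04,
       -3.56158143e-04,  3.68186249e-06]), 'tcp_pos': array([0.13658445, 0.55858092, 0.23133568]), 'orientation': array([1.58335581e-05, 1.19610227e-01, 9.92820925e-01, 5.83065071e-05]), 'wrist_force': array([ 0.25953381, -0.05741858,  0.93166536]), 'ft_torque': array([ 0.06660948, -0.00818045, -0.03879517]), 'finger_gap': 0.08529112681868753}
```

View pictures.

View pics/scene0.png

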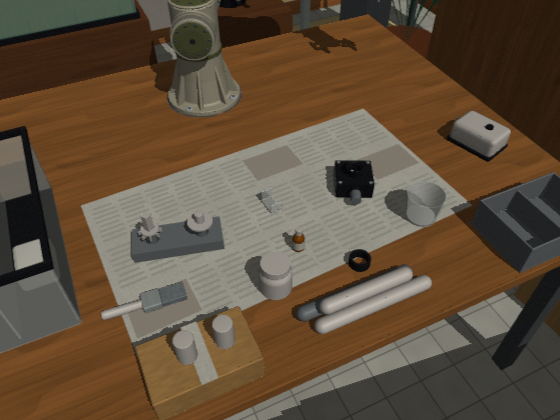

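View pics/side0.png

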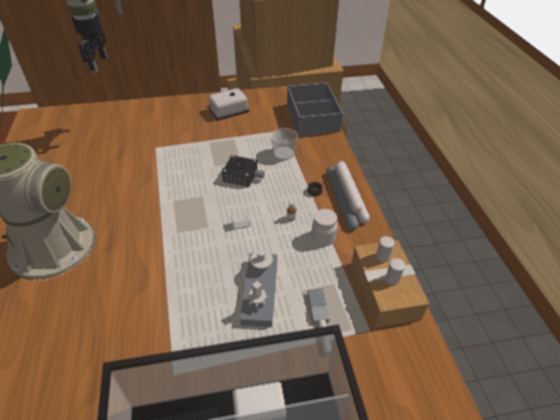

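```bash
python3 - <<'E'
from h import *
p=shot('wrist','w0');s=get_state()
from scipy.spatial.transform import Rotation as Ro
q=s['orientation'];T=Ro.from_quat([q[1],q[2],q[3],q[0]]).as_matrix()
R,t=RT(p);np.save('handeye.npy',np.c_[T.T@R.T,T.T@(-R.T@t-s['tcp_pos'])]);print(np.load('handeye.npy').round(4));print(p['intrinsics'])
for c in ['scene','side']:
    p=shot(c);C=cloud(p)
    b=(abs(C[...,0]-.55)<.09)&(abs(C[...,1]-.19)<.09)
    P=C[b&(C[...,2]>.038)]; print(c,'pump',P[:,:2].mean(0),P[:,:2].min(0),P[:,:2].max(0),P[:,2].max())
    top=P[P[:,2]>.058];print('tubetop',len(top),(top.min(0)+top.max(0))/2,np.ptp(top,axis=0))
    b=(abs(C[...,0]-.55)<.08)&(abs(C[...,1]+.305)<.045)
    P=C[b&(C[...,2]>.088)];print('grip',len(P),P.mean(0),P.min(0),P.max(0))
    b=(abs(C[...,0]-.55)<.08)&(abs(C[...,1]+.2)<.045)
    P=C[b&(C[...,2]>.078)];print('spare',len(P),P.mean(0),P.min(0),P.max(0))
    im=p['image'];
    u,v=proj(p,[.545,-.26,.08])[0].astype(int);a=im[v-35:v+35,u-45:u+45]
    u,v=proj(p,[.56,.188,.05])[0].astype(int);bb=im[v-35:v+35,u-45:u+45]
    cv2.imwrite(f'pics/z_{c}.png',cv2.resize(np.hstack([a,bb]),None,fx=4.4,fy=4.4,interpolation=2)[:,:,::-1])
E
```

```text
[[ 3.000e-04 -9.507e-01 -3.101e-01  7.910e-02]
 [ 1.000e+00  3.000e-04  0.000e+00  5.000e-04]
 [ 1.000e-04 -3.101e-01  9.507e-01 -1.421e-01]]
[[312.28310273   0.         280.91963905]
 [  0.         312.28310273 213.18433922]
 [  0.           0.           1.        ]]
scene pump [0.55578818 0.19954879] [0.48870066 0.14453635] [0.62016701 0.26291818] 0.06935344693302474
tubetop 138 [0.54828836 0.20414343 0.06369176] [0.04646098 0.04457389 0.01132338]
grip 108 [ 0.5348162  -0.3046418   0.10214614] [ 0.5202365  -0.31499254  0.08833022] [ 0.5449907  -0.29386313  0.11294694]
spare 76 [ 0.56049143 -0.19810819  0.08714815] [ 0.54816454 -0.20703614  0.07815906] [ 0.56918949 -0.1882999   0.09212687]
side pump [0.54965644 0.19826915] [0.49132218 0.14445923] [0.61122769 0.26298365] 0.06830665400790648
tubetop 81 [0.54922469 0.20819076 0.06317035] [0.04439964 0.04856311 0.01027262]
grip 90 [ 0.53168847 -0.30504155  0.10264759] [ 0.52140383 -0.31347016  0.08801098] [ 0.5420952  -0.29335312  0.11142301]
spare 55 [ 0.55803548 -0.19853777  0.08745236] [ 0.54976538 -0.20736276  0.07852916] [ 0.56804805 -0.18393027  0.09410144]
```

View pics/z_scene.png

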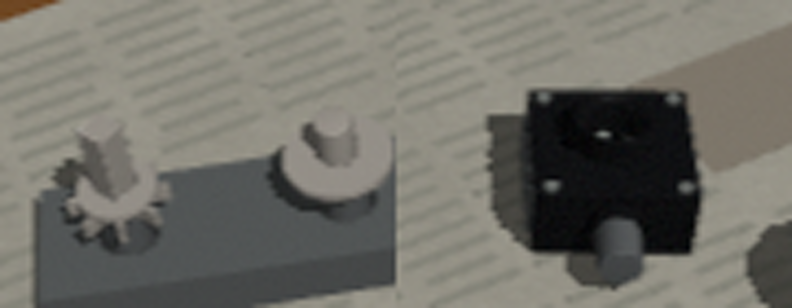

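View pics/z_side.png

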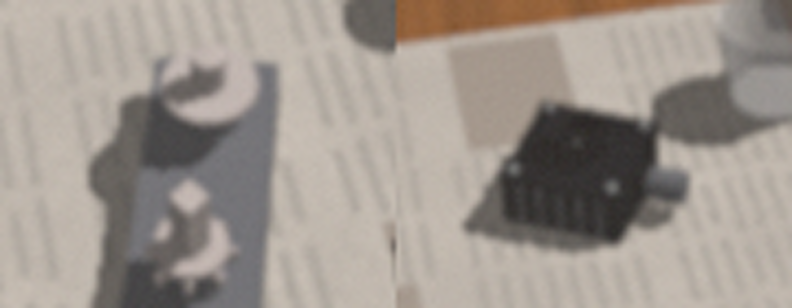

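Emit:
{"api": "arm_command", "payload": {"motion": [{"x": -563, "y": -246, "z": 100, "hand": -1}, {"x": -563, "y": -246, "z": 100}, {"x": -563, "y": -246, "z": 100}, {"x": -563, "y": -246, "z": 100}, {"x": -563, "y": -246, "z": 100}, {"x": -563, "y": -246, "z": 100}, {"x": -563, "y": -246, "z": 100}, {"x": -563, "y": -246, "z": 100}, {"x": -563, "y": -246, "z": 100}, {"x": -563, "y": -246, "z": 100}]}}

```text
invalid input at $.motion[0]: expected keys x, y, z, rx, ry, rz, hand
```

Emit:
{"api": "arm_command", "payload": {"motion": [{"x": 0}, {"x": 0}]}}

```text
invalid input at $.motion[0]: expected keys x, y, z, rx, ry, rz, hand
```

Emit:
{"api": "arm_command", "payload": {"motion": [{"x": -563, "y": -246, "z": 100, "rx": 0, "ry": 0, "rz": 0, "hand": -1}, {"x": -563, "y": -246, "z": 100, "rx": 0, "ry": 0, "rz": 0, "hand": -1}, {"x": -563, "y": -246, "z": 100, "rx": 0, "ry": 0, "rz": 0, "hand": -1}, {"x": -563, "y": -246, "z": 100, "rx": 0, "ry": 0, "rz": 0, "hand": -1}, {"x": -563, "y": -246, "z": 100, "rx": 0, "ry": 0, "rz": 0, "hand": -1}, {"x": -563, "y": -246, "z": 100, "rx": 0, "ry": 0, "rz": 0, "hand": -1}, {"x": -563, "y": -246, "z": 100, "rx": 0, "ry": 0, "rz": 0, "hand": -1}, {"x": -563, "y": -246, "z": 100, "rx": 0, "ry": 0, "rz": 0, "hand": -1}, {"x": -563, "y": -246, "z": 100, "rx": 0, "ry": 0, "rz": 0, "hand": -1}, {"x": -563, "y": -246, "z": 100, "rx": 0, "ry": 0, "rz": 0, "hand": -1}]}}

```text
clock: 2.45
tcp_pos: [0.6267, 0.1844, 0.131]
orientation: [0.0, 0.12, 0.993, 0.0]
wrist_force: [-0.8, 1.4, -0.2]
finger_gap: 0.0852
```

```bash
python3 - <<'E'
from h import *
p=shot('wrist','w1');print(get_state()['tcp_pos'],get_state()['qvel'].round(3));C=cloud(p)
np.savez('w1.npz',image=p['image'],z=p['z_map'],K=p['intrinsics'],r=p['rvec'],t=p['tvec'])
m=proj(p,[.549,.205,.064])[0];print('proj',m)
for q in ['tube_mouth','coupling_top']:
    for d in finder.masks_of(p,q)[:2]:
        u,v=map(int,d['at']);print(q,d['score'],d['at'],C[v,u].round(4),d['region'].sum())
u,v=m.astype(int);a=p['image'][max(0,v-70):v+70,u-70:u+70]
a=np.clip(a.astype(float)*1.5,0,255).astype(np.uint8)
cv2.imwrite('pics/w1z.png',cv2.resize(a,None,fx=4.2,fy=4.2,interpolation=2)[:,:,::-1]);print('crop origin',u-70,max(0,v-70))
E
```

```text
[0.63217954 0.17910109 0.12887688] [ 0.044 -0.046 -0.09   0.011  0.011  0.103]
proj [282.47077775 109.22929983]
tube_mouth 0.94 [278.6, 109.4] [0.5479 0.202  0.0276] 19053
coupling_top 0.67 [293.3, 107.9] [0.5492 0.2128 0.0393] 293
crop origin 212 39
```

View pics/w1z.png

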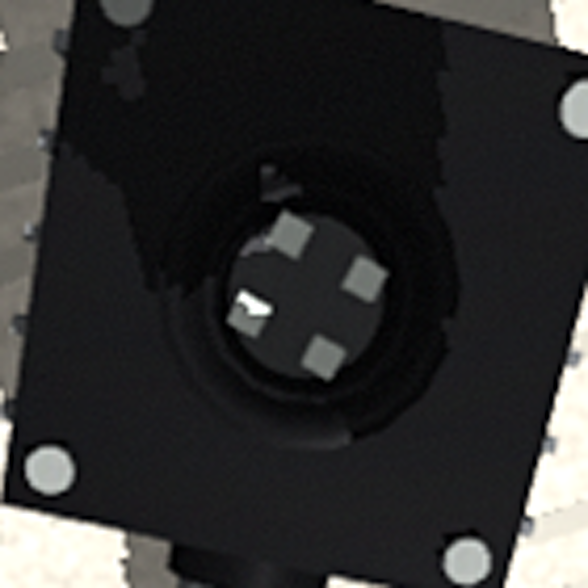

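View pics/w1.png

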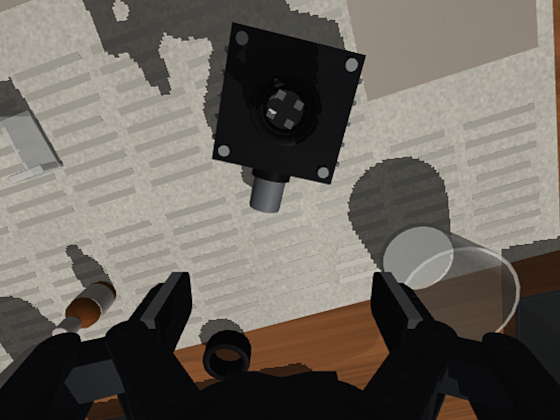

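```bash
cat >> h.py <<'E'
def teeth(p,thr=75,name=None,c0=(.549,.205)):
    u,v=proj(p,[*c0,.042])[0].astype(int)
    s=6;o=np.array([u-30,v-30]);g=cv2.cvtColor(p['image'][v-30:v+30,u-30:u+30],cv2.COLOR_RGB2GRAY)
    G=cv2.resize(g,None,fx=s,fy=s,interpolation=cv2.INTER_CUBIC)
    if name: cv2.imwrite(f'pics/{name}.png',cv2.convertScaleAbs(G,alpha=1.6))
    n,l,st,ce=cv2.connectedComponentsWithStats((G>thr).astype(np.uint8))
    out=[]
    for i in range(1,n):
        if 100<st[i,4]<3000:
            px=(ce[i]+.5)/s-.5+o; out.append((st[i,4],px,onplane(p,px,.042)[:2]))
    return out
E
python3 - <<'E'
from h import *
p=shot('wrist','w2');s=get_state();print(s['tcp_pos'],abs(s['qvel']).max(), s['clock'])
for a in teeth(p,70,'w2t'): print(a[0],a[1].round(1),a[2].round(4))
C=cloud(p);b=np.hypot(C[...,0]-.549,C[...,1]-.205)<.05
# block screws / block top outline
top=b&(C[...,2]>.055); P=C[top];print('tube top z',np.percentile(P[:,2],[5,50,95]),len(P))
Q=C[(np.hypot(C[...,0]-.549,C[...,1]-.205)<.011)];print('coupling z',np.percentile(Q[:,2],[5,50,95]))
r=finder.masks_of(p,'tube_mouth')[0];reg=r['region'];ys,xs=np.nonzero(reg);print(xs.min(),xs.max(),ys.min(),ys.max(),reg.sum())
P=C[reg];print('block/tube mask',np.median(P,0),P.min(0),P.max(0))
E
```

```text
[0.62539234 0.18472253 0.13030761] 0.0393683096236902 2.65
2022 [281.5  94. ] [0.5391 0.2061]
1998 [299.7 104.5] [0.5488 0.2167]
1990 [272.1 112.7] [0.5494 0.1967]
1826 [289.6 123.4] [0.5594 0.207 ]
tube top z [0.05859851 0.06321207 0.27186906] 3683
coupling z [0.02683855 0.27186906 0.27186906]
212 366 22 213 19512
block/tube mask [0.54872342 0.20362811 0.04355312] [ 0.48089906  0.13789167 -0.00141022] [0.63025465 0.27518578 0.27186906]
```

View pics/w2t.png

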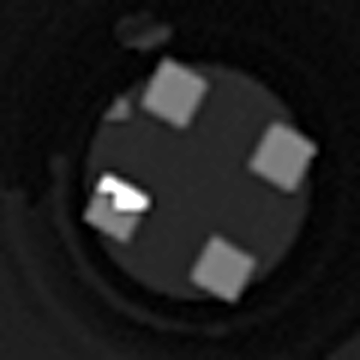

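Emit:
{"api": "arm_command", "payload": {"motion": [{"x": -106, "y": -499, "z": -79, "rx": 0, "ry": 0, "rz": 0, "hand": -1}, {"x": -106, "y": -499, "z": -79, "rx": 0, "ry": 0, "rz": 0, "hand": -1}, {"x": -106, "y": -499, "z": -79, "rx": 0, "ry": 0, "rz": 0, "hand": -1}, {"x": -106, "y": -499, "z": -79, "rx": 0, "ry": 0, "rz": 0, "hand": -1}, {"x": -106, "y": -499, "z": -79, "rx": 0, "ry": 0, "rz": 0, "hand": -1}, {"x": -106, "y": -499, "z": -79, "rx": 0, "ry": 0, "rz": 0, "hand": -1}, {"x": -106, "y": -499, "z": -79, "rx": 0, "ry": 0, "rz": 0, "hand": -1}, {"x": -106, "y": -499, "z": -79, "rx": 0, "ry": 0, "rz": 0, "hand": -1}, {"x": -106, "y": -499, "z": -79, "rx": 0, "ry": 0, "rz": 0, "hand": -1}, {"x": -106, "y": -499, "z": -79, "rx": 0, "ry": 0, "rz": 0, "hand": -1}]}}

```text
clock: 3.95
tcp_pos: [0.6094, -0.3234, 0.2105]
orientation: [0.0, 0.12, 0.993, 0.0]
wrist_force: [0.5, -0.0, 0.2]
finger_gap: 0.0851
```

Emit:
{"api": "arm_command", "payload": {"motion": [{"x": 0, "y": 0, "z": 0, "rx": 0, "ry": 0, "rz": 0, "hand": -1}, {"x": 0, "y": 0, "z": 0, "rx": 0, "ry": 0, "rz": 0, "hand": -1}]}}

```text
clock: 4.2
tcp_pos: [0.6098, -0.3216, 0.2104]
orientation: [-0.0, 0.118, 0.993, 0.0]
wrist_force: [1.0, 0.5, 0.5]
finger_gap: 0.0855
```

```bash
python3 - <<'E'
from h import *
p=shot('wrist','w3');s=get_state();print(s['tcp_pos'],abs(s['qvel']).max(), s['clock'])
C=cloud(p)
for q in ['rotor_grip','rotor']:
    for d in finder.masks_of(p,q)[:2]:
        u,v=map(int,d['at']);print(q,d['score'],d['at'],C[v,u].round(4),d['region'].sum())
P=C[(np.hypot(C[...,0]-.533,C[...,1]+.305)<.03)&(C[...,2]>.1)&(C[...,2]<.12)];print('top',len(P),P.mean(0),P.min(0),P.max(0))
u,v=proj(p,[.533,-.305,.108])[0].astype(int);print(u,v)
a=p['image'][v-50:v+50,u-50:u+50];cv2.imwrite('pics/w3z.png',cv2.resize(a,None,fx=6,fy=6,interpolation=2)[:,:,::-1])
E
```

```text
[ 0.60983814 -0.32194572  0.21036272] 0.007285544402678713 4.25
rotor_grip 0.55 [279.3, 111.0] [ 0.5324 -0.3038  0.1067] 1904
rotor 0.58 [279.8, 112.2] [ 0.5331 -0.304   0.1066] 1846
top 475 [ 0.53250538 -0.30313597  0.1074738 ] [ 0.52218348 -0.31335895  0.10555519] [ 0.54316516 -0.29273823  0.10974629]
277 112
```

View pics/w3.png

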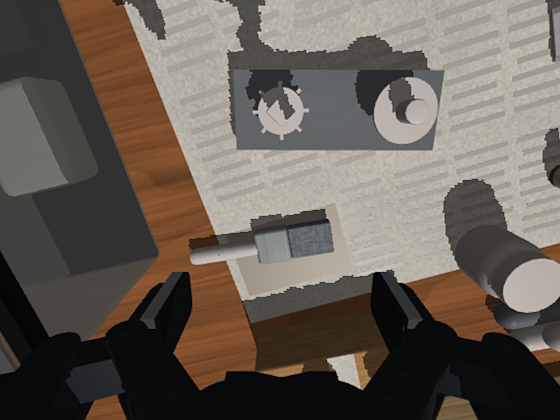

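View pics/w3z.png

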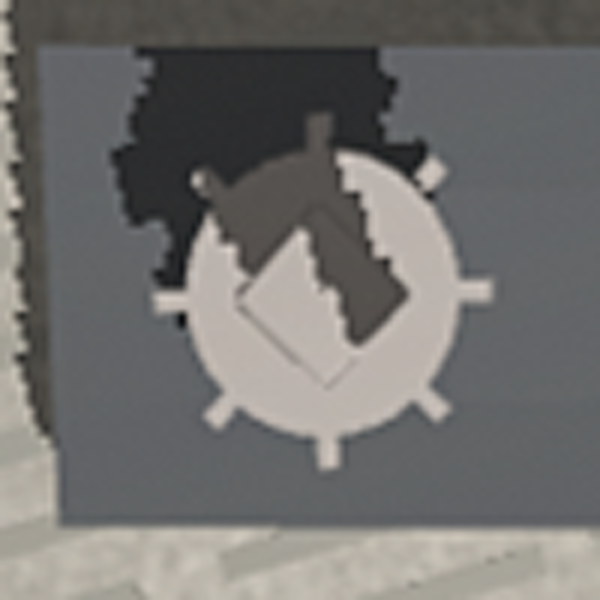

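```bash
python3 - <<'E'
from h import *
p=shot('wrist');C=cloud(p)
c=np.array([[236,300],[330,386],[410,295],[318,205]])/6.+[227,62]-.4
W=np.array([onplane(p,x,.108)[:2] for x in c]);print(W.round(4),W.mean(0).round(4))
E_=np.diff(np.r_[W,W[:1]],axis=0);print(np.hypot(*E_.T).round(4),np.degrees(np.arctan2(E_[:,1],E_[:,0])).round(1)%90)
m=(np.hypot(C[...,0]-.533,C[...,1]+.303)<.03)&(C[...,2]>.1)&(C[...,2]<.12)
P=(C[m][:,:2]*1e4).astype(np.float32);print(cv2.minAreaRect(P))
# vane tips ellipse: disc circle points at z=.086
for cc in [[(323.),(293.)]]: print('disc ctr',onplane(p,np.array(cc)/6+[227,62]-.4,.086).round(4))
s=get_state();print(s['tcp_pos'],s['orientation'])
for c in ['scene','side']:
    p=shot(c);print(c, finder.find_in(p,'rotor_grip')[0])
E
```

```text
[[ 0.5306 -0.3143]
 [ 0.5433 -0.3054]
 [ 0.5351 -0.2932]
 [ 0.5222 -0.3018]] [ 0.5328 -0.3037]
[0.0156 0.0147 0.0155 0.015 ] [35.  34.  33.8 33.7]
((5325.88037109375, -3032.27197265625), (159.41737365722656, 160.14027404785156), 33.06520080566406)
disc ctr [ 0.5322 -0.3037  0.086 ]
[ 0.60975592 -0.32296851  0.21035215] [-1.44138060e-05  1.18962608e-01  9.92898733e-01  6.72396647e-05]
scene {'at': [147.5, 229.2], 'score': 0.87}
side {'at': [254.6, 293.8], 'score': 0.87}
```

Emit:
{"api": "arm_command", "payload": {"motion": [{"x": 30, "y": 0, "z": 10, "rx": 0, "ry": 0, "rz": 10.6, "hand": -1}, {"x": 60, "y": 0, "z": 20, "rx": 0, "ry": 0, "rz": 21.2, "hand": -1}, {"x": 79.4, "y": 0.9, "z": 40, "rx": 0, "ry": 0, "rz": 31.8, "hand": -1}, {"x": 79.4, "y": 0.9, "z": 50, "rx": 0, "ry": 0, "rz": 42.4, "hand": -1}, {"x": 79.4, "y": 0.9, "z": 60, "rx": 0, "ry": 0, "rz": 42.4, "hand": -1}, {"x": 79.4, "y": 0.9, "z": 75, "rx": 0, "ry": 0, "rz": 42.4, "hand": -1}, {"x": 79.4, "y": 0.9, "z": 100, "rx": 0, "ry": 0, "rz": 42.4, "hand": -1}, {"x": 79.4, "y": 0.9, "z": 125, "rx": 0, "ry": 0, "rz": 42.4, "hand": -1}, {"x": 79.4, "y": 0.9, "z": 142, "rx": 0, "ry": 0, "rz": 42.4, "hand": -1}, {"x": 79.4, "y": 0.9, "z": 142, "rx": 0, "ry": 0, "rz": 42.4, "hand": -1}]}}

```text
clock: 5.85
tcp_pos: [0.5317, -0.3035, 0.0664]
orientation: [-0.002, 0.47, 0.883, 0.0]
wrist_force: [-0.2, -0.4, -0.7]
finger_gap: 0.0849
```

```bash
python3 - <<'E'
from h import *
p=shot('wrist','w4');s=get_state();print(s['tcp_pos'],abs(s['qvel']).max(), s['clock'],s['wrist_force'])
E
```

```text
[ 0.53243546 -0.30407404  0.06776767] 0.02642872223627753 5.9 [-0.17926895 -0.15697453 -0.13835239]
```

View pics/w4.png

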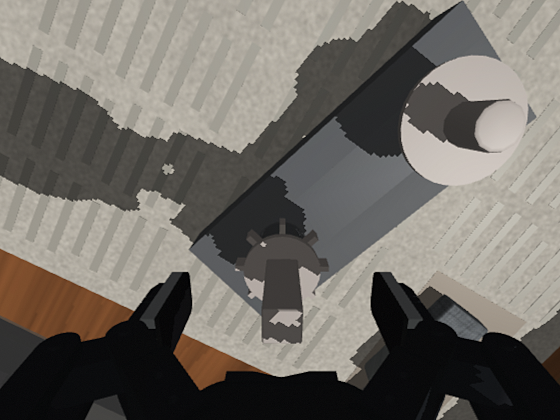

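Emit:
{"api": "arm_command", "payload": {"force": 60, "motion": [{"x": 0, "y": 0, "z": 0, "rx": 0, "ry": 0, "rz": 0, "hand": 1}, {"x": 0, "y": 0, "z": 0, "rx": 0, "ry": 0, "rz": 0, "hand": 1}, {"x": 0, "y": 0, "z": 0, "rx": 0, "ry": 0, "rz": 0, "hand": 1}, {"x": 0, "y": 0, "z": 0, "rx": 0, "ry": 0, "rz": 0, "hand": 1}, {"x": 0, "y": 0, "z": 0, "rx": 0, "ry": 0, "rz": 0, "hand": 1}, {"x": 0, "y": 0, "z": 0, "rx": 0, "ry": 0, "rz": 0, "hand": 1}, {"x": 0, "y": 0, "z": 0, "rx": 0, "ry": 0, "rz": 0, "hand": 1}, {"x": 0, "y": 0, "z": 0, "rx": 0, "ry": 0, "rz": 0, "hand": 1}]}}

```text
clock: 6.9
tcp_pos: [0.5328, -0.3044, 0.0687]
orientation: [0.0, 0.471, 0.882, -0.0]
wrist_force: [-1.3, 0.2, 4.1]
finger_gap: 0.0151
```

Emit:
{"api": "arm_command", "payload": {"motion": [{"x": 0, "y": 0, "z": -10, "rx": 0, "ry": 0, "rz": 0, "hand": 1}, {"x": 0, "y": 0, "z": -25, "rx": 0, "ry": 0, "rz": 0, "hand": 1}, {"x": 0, "y": 0, "z": -50, "rx": 0, "ry": 0, "rz": 0, "hand": 1}, {"x": 0, "y": 0, "z": -90, "rx": 0, "ry": 0, "rz": 0, "hand": 1}, {"x": 0, "y": 0, "z": -125, "rx": 0, "ry": 0, "rz": 0, "hand": 1}, {"x": 0, "y": 0, "z": -135, "rx": 0, "ry": 0, "rz": 0, "hand": 1}, {"x": 0, "y": 0, "z": -135, "rx": 0, "ry": 0, "rz": 0, "hand": 1}, {"x": 0, "y": 0, "z": -135, "rx": 0, "ry": 0, "rz": 0, "hand": 1}]}}

```text
clock: 7.9
tcp_pos: [0.5318, -0.3037, 0.2015]
orientation: [-0.001, 0.471, 0.882, 0.0]
wrist_force: [-0.7, 0.0, -0.8]
finger_gap: 0.0153
```

```bash
python3 - <<'E'
from h import *
p=shot('wrist','w5');s=get_state();print(s['tcp_pos'],s['orientation'],abs(s['qvel']).max(), s['clock'],s['wrist_force'],s['finger_gap'])
a=[]
for c in ['scene','side']:
    p=shot(c);u,v=proj(p,s['tcp_pos'])[0].astype(int);a.append(cv2.resize(p['image'][v-35:v+45,u-40:u+40],None,fx=4.8,fy=4.8,interpolation=2))
cv2.imwrite('pics/lift.png',np.hstack(a)[:,:,::-1])
E
```

```text
[ 0.53176417 -0.30363537  0.20132299] [-1.63104690e-03  4.70552998e-01  8.82370173e-01  3.06346013e-04] 0.004285705483658006 7.95 [ 0.15099134 -0.4170796  -1.38324917] 0.015281188646611325
```

View pics/w5.png

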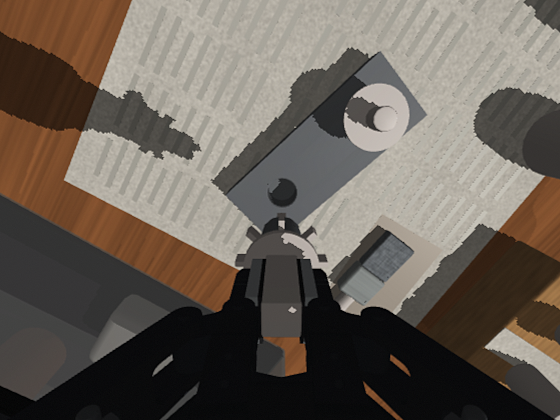

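View pics/lift.png

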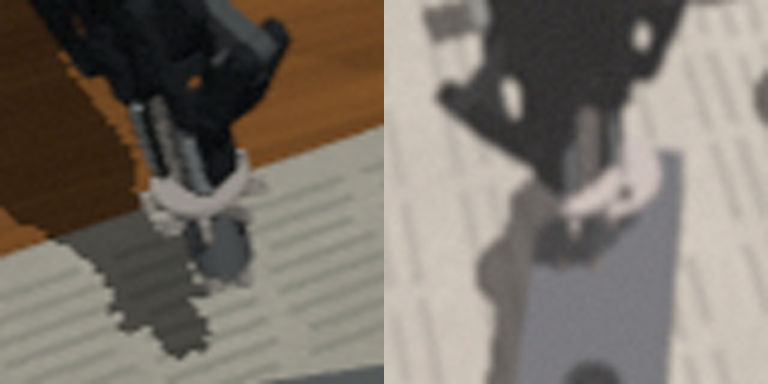

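```bash
cat >> h.py <<'E'
def toolpts(p):
    H=np.load('handeye.npy');K=np.array(p['intrinsics']);z=p['z_map']
    v,u=np.mgrid[:z.shape[0],:z.shape[1]]
    c=np.stack([(u-K[0,2])/K[0,0]*z,(v-K[1,2])/K[1,1]*z,z],-1)
    return c@H[:,:3].T+H[:,3]
E
python3 - <<'E'
from h import *
p=shot('wrist');X=toolpts(p);np.savez('w5.npz',X=X,im=p['image'])
m=(X[...,0]>-5)&(X[...,0]<35)&(abs(X[...,1])<.03)&(X[...,2]>-.03)&(X[...,2]<.03)&(p['z_map']>0)
v,u=np.nonzero(m);print(len(v))
for r in range(215,300,6):
    print(r,[tuple((X[r,c]*1000).round(1)) for c in (250,270,281,300,312)])
E
```

```text
5096
215 [(np.float64(-25.2), np.float64(-32.2), np.float64(171.6)), (np.float64(-25.5), np.float64(-11.0), np.float64(172.6)), (np.float64(26.0), np.float64(0.6), np.float64(17.6)), (np.float64(-25.9), np.float64(20.9), np.float64(173.6)), (np.float64(-35.3), np.float64(36.7), np.float64(202.1))]
221 [(np.float64(-42.5), np.float64(-35.5), np.float64(201.5)), (np.float64(12.0), np.float64(-6.5), np.float64(47.6)), (np.float64(25.5), np.float64(0.6), np.float64(9.5)), (np.float64(-32.2), np.float64(20.9), np.float64(172.4)), (np.float64(-42.3), np.float64(36.7), np.float64(200.8))]
227 [(np.float64(19.8), np.float64(-16.1), np.float64(15.8)), (np.float64(11.6), np.float64(-6.2), np.float64(37.5)), (np.float64(22.0), np.float64(0.6), np.float64(10.1)), (np.float64(-50.1), np.float64(23.0), np.float64(201.7)), (np.float64(18.7), np.float64(17.6), np.float64(18.6))]
233 [(np.float64(18.9), np.float64(-15.5), np.float64(9.3)), (np.float64(19.7), np.float64(-5.1), np.float64(7.3)), (np.float64(20.7), np.float64(0.6), np.float64(4.7)), (np.float64(-57.7), np.float64(23.1), np.float64(201.9
[... 2469 characters left out ...]
.float64(-26.7)), (np.float64(10.5), np.float64(8.4), np.float64(-29.5)), (np.float64(9.9), np.float64(13.4), np.float64(-28.5))]
293 [(np.float64(10.4), np.float64(-11.8), np.float64(-33.7)), (np.float64(9.2), np.float64(-3.9), np.float64(-31.9)), (np.float64(8.7), np.float64(0.6), np.float64(-31.1)), (np.float64(9.6), np.float64(8.2), np.float64(-32.5)), (np.float64(10.7), np.float64(12.9), np.float64(-34.2))]
299 [(np.float64(9.4), np.float64(-11.5), np.float64(-36.5)), (np.float64(9.3), np.float64(-3.7), np.float64(-36.4)), (np.float64(8.9), np.float64(0.6), np.float64(-35.7)), (np.float64(9.5), np.float64(8.0), np.float64(-36.7)), (np.float64(11.2), np.float64(12.4), np.float64(-39.2))]
```

Emit:
{"api": "arm_command", "payload": {"motion": [{"x": 20, "y": 15, "z": 0, "rx": 0, "ry": 0, "rz": -2, "hand": 1}, {"x": 62, "y": 45, "z": 0, "rx": 0, "ry": 0, "rz": -4, "hand": 1}, {"x": 111, "y": 80, "z": 0, "rx": 0, "ry": 0, "rz": -6, "hand": 1}, {"x": 161, "y": 116, "z": 0, "rx": 0, "ry": 0, "rz": -8, "hand": 1}, {"x": 211, "y": 152, "z": 0, "rx": 0, "ry": 0, "rz": -10, "hand": 1}, {"x": 261, "y": 188, "z": 5, "rx": 0, "ry": 0, "rz": -12, "hand": 1}, {"x": 310, "y": 224, "z": 8, "rx": 0, "ry": 0, "rz": -13.2, "hand": 1}, {"x": 360, "y": 260, "z": 13, "rx": 0, "ry": 0, "rz": -13.2, "hand": 1}, {"x": 397, "y": 286, "z": 13, "rx": 0, "ry": 0, "rz": -13.2, "hand": 1}, {"x": 413.6, "y": 298.4, "z": 13, "rx": 0, "ry": 0, "rz": -13.2, "hand": 1}]}}

```text
clock: 9.35
tcp_pos: [0.5485, 0.2087, 0.1901]
orientation: [-0.0, 0.364, 0.931, 0.0]
wrist_force: [0.7, -0.5, -0.7]
finger_gap: 0.0153
```

Emit:
{"api": "arm_command", "payload": {"motion": [{"x": 0, "y": 0, "z": 20, "rx": 0, "ry": 0, "rz": 0, "hand": 1}, {"x": 0, "y": 0, "z": 40, "rx": 0, "ry": 0, "rz": 0, "hand": 1}, {"x": 0, "y": 0, "z": 45, "rx": 0, "ry": 0, "rz": 0, "hand": 1}, {"x": 0, "y": 0, "z": 45, "rx": 0, "ry": 0, "rz": 0, "hand": 1}]}}

```text
clock: 9.85
tcp_pos: [0.5497, 0.2051, 0.1454]
orientation: [-0.0, 0.366, 0.931, -0.0]
wrist_force: [-0.1, 0.6, -0.6]
finger_gap: 0.0154
```

```bash
python3 - <<'E'
from h import *
p=shot('wrist','w6');s=get_state();print(s['tcp_pos'],s['orientation'],abs(s['qvel']).max(), s['clock'],s['wrist_force'],s['finger_gap'])
X=toolpts(p);print((X[239,281]*1e3).round(1),(X[284,281]*1e3).round(1))
a=[]
for c in ['scene','side']:
    p=shot(c);u,v=proj(p,[.549,.206,.09])[0].astype(int);a.append(cv2.resize(p['image'][v-40:v+40,u-40:u+40],None,fx=4.8,fy=4.8,interpolation=2))
cv2.imwrite('pics/hov.png',np.hstack(a)[:,:,::-1])
E
```

```text
[0.55014879 0.20524714 0.14589091] [2.32026432e-04 3.66194475e-01 9.30538296e-01 1.76954408e-04] 0.014093840000443815 9.9 [ 0.54316091  0.29696297 -1.1004194 ] 0.015369778823605545
[17.2  0.6  5.3] [  8.9   0.6 -24.5]
```

View pics/hov.png

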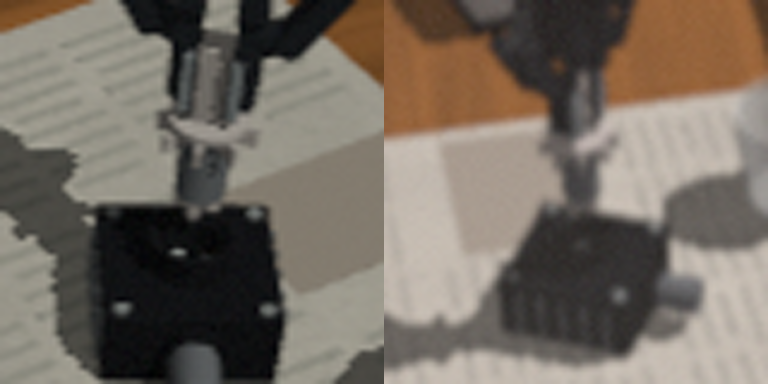

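View pics/w6.png

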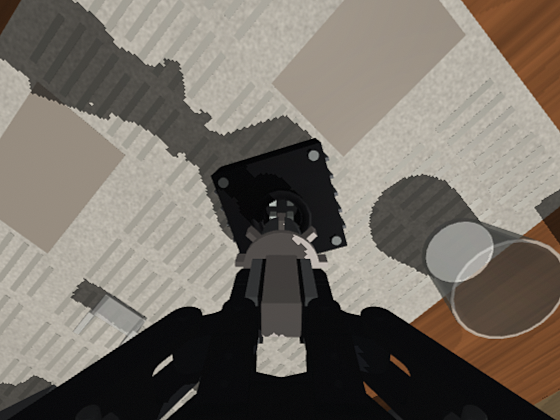

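Emit:
{"api": "arm_command", "payload": {"motion": [{"x": 0, "y": 0, "z": 8, "rx": 0, "ry": 0, "rz": 0, "hand": 1}, {"x": 0, "y": 0, "z": 14, "rx": 0, "ry": 0, "rz": 0, "hand": 1}, {"x": 0, "y": 0, "z": 20, "rx": 0, "ry": 0, "rz": 0, "hand": 1}, {"x": 0, "y": 0, "z": 25, "rx": 0, "ry": 0, "rz": 0, "hand": 1}, {"x": 0, "y": 0, "z": 30, "rx": 0, "ry": 0, "rz": 0, "hand": 1}, {"x": 0, "y": 0, "z": 33, "rx": 0, "ry": 0, "rz": 0, "hand": 1}, {"x": 0, "y": 0, "z": 34, "rx": 0, "ry": 0, "rz": 0, "hand": 1}]}}

```text
clock: 10.88
tcp_pos: [0.5499, 0.2055, 0.1111]
orientation: [-0.0, 0.366, 0.931, 0.0]
wrist_force: [0.1, -0.4, -1.7]
finger_gap: 0.015
```

```bash
python3 - <<'E'
from h import *
p=shot('wrist','w7');s=get_state();print(s['tcp_pos'],s['orientation'],abs(s['qvel']).max(), s['clock'],s['wrist_force'],s['ft_torque'],s['finger_gap'])
X=toolpts(p);print((X[239,281]*1e3).round(1),(X[284,281]*1e3).round(1))
E
```

```text
[0.54989597 0.20545957 0.11112182] [-6.04028867e-05  3.65983515e-01  9.30621332e-01 -9.29475360e-06] 0.0059487686582979675 10.925 [ 0.5074707  -0.0584891  -2.81352055] [-0.024927    0.00441199  0.01314938] 0.015181711992077566
[17.   0.6  5.8] [  8.7   0.6 -24.1]
```

View pics/w7.png

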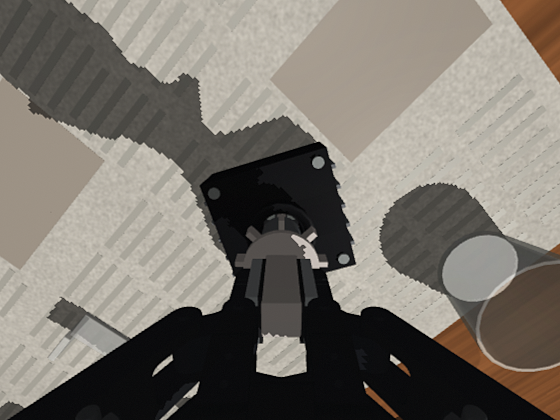

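Emit:
{"api": "arm_command", "payload": {"motion": [{"x": 0, "y": 0, "z": 3, "rx": 0, "ry": 0, "rz": 0, "hand": 1}, {"x": 0, "y": 0, "z": 6, "rx": 0, "ry": 0, "rz": 0, "hand": 1}, {"x": 0, "y": 0, "z": 9, "rx": 0, "ry": 0, "rz": 0, "hand": 1}, {"x": 0, "y": 0, "z": 9, "rx": 0, "ry": 0, "rz": 0, "hand": 1}]}}

```text
clock: 11.42
tcp_pos: [0.5497, 0.2054, 0.1019]
orientation: [-0.0, 0.366, 0.931, -0.0]
wrist_force: [-0.0, -0.7, -1.4]
finger_gap: 0.0154
```

Emit:
{"api": "arm_command", "payload": {"motion": [{"x": 0, "y": 0, "z": 3, "rx": 0, "ry": 0, "rz": 0, "hand": 1}, {"x": 0, "y": 0, "z": 5, "rx": 0, "ry": 0, "rz": 0, "hand": 1}, {"x": 0, "y": 0, "z": 6, "rx": 0, "ry": 0, "rz": 0, "hand": 1}, {"x": 0, "y": 0, "z": 6, "rx": 0, "ry": 0, "rz": 0, "hand": 1}]}}

```text
clock: 11.92
tcp_pos: [0.5499, 0.2055, 0.0962]
orientation: [-0.0, 0.366, 0.931, -0.0]
wrist_force: [0.5, 0.2, -2.2]
finger_gap: 0.0155
```

```bash
python3 - <<'E'
from h import *
p=shot('wrist','w8');s=get_state();print(s['tcp_pos'],s['orientation'],abs(s['qvel']).max(), s['clock'],s['wrist_force'],s['ft_torque'],s['finger_gap'])
X=toolpts(p);print((X[239,281]*1e3).round(1),(X[284,281]*1e3).round(1))
E
```

```text
[0.54995786 0.20545492 0.09630464] [1.04049223e-05 3.66018249e-01 9.30607672e-01 4.55127513e-05] 0.003054575189515358 11.975 [ 0.56626241 -0.02416868 -1.41976166] [ 0.03917923 -0.03599385  0.02203474] 0.015527338754659059
[17.6  0.6  4.4] [  9.    0.6 -24.7]
```

Emit:
{"api": "arm_command", "payload": {"motion": [{"x": 0, "y": 0, "z": 1, "rx": 0, "ry": 0, "rz": 0, "hand": 1}, {"x": 0, "y": 0, "z": 2, "rx": 0, "ry": 0, "rz": 0, "hand": 1}, {"x": 0, "y": 0, "z": 2, "rx": 0, "ry": 0, "rz": 0, "hand": 1}, {"x": 0, "y": 0, "z": 2, "rx": 0, "ry": 0, "rz": 0, "hand": 1}]}}

```text
clock: 12.48
tcp_pos: [0.5501, 0.2055, 0.0946]
orientation: [0.0, 0.366, 0.931, 0.0]
wrist_force: [-0.3, -0.1, 1.0]
finger_gap: 0.0151
```

Emit:
{"api": "arm_command", "payload": {"motion": [{"x": 0, "y": 0, "z": 1, "rx": 0, "ry": 0, "rz": 0, "hand": 1}, {"x": 0, "y": 0, "z": 2, "rx": 0, "ry": 0, "rz": 0, "hand": 1}, {"x": 0, "y": 0, "z": 2, "rx": 0, "ry": 0, "rz": 0, "hand": 1}, {"x": 0, "y": 0, "z": 2, "rx": 0, "ry": 0, "rz": 0, "hand": 1}]}}

```text
clock: 12.98
tcp_pos: [0.5501, 0.2055, 0.0924]
orientation: [0.0, 0.366, 0.931, 0.0]
wrist_force: [-1.1, -0.1, 1.9]
finger_gap: 0.0152
```

Emit:
{"api": "arm_command", "payload": {"motion": [{"x": 0, "y": 0, "z": 1, "rx": 0, "ry": 0, "rz": 0, "hand": 1}, {"x": 0, "y": 0, "z": 2, "rx": 0, "ry": 0, "rz": 0, "hand": 1}, {"x": 0, "y": 0, "z": 2, "rx": 0, "ry": 0, "rz": 0, "hand": 1}, {"x": 0, "y": 0, "z": 2, "rx": 0, "ry": 0, "rz": 0, "hand": 1}]}}

```text
clock: 13.48
tcp_pos: [0.5501, 0.2055, 0.0904]
orientation: [0.0, 0.366, 0.931, 0.0]
wrist_force: [0.5, 0.3, 2.4]
finger_gap: 0.0155
```

```bash
python3 - <<'E'
from h import *
f=[]
for i in range(6):
    p=shot('wrist','w9');s=get_state();f.append(s['wrist_force'][2])
print(s['tcp_pos'],s['orientation'], s['clock'],np.mean(f),f,s['ft_torque'],s['finger_gap'])
X=toolpts(p);print((X[239,281]*1e3).round(1),(X[284,281]*1e3).round(1))
E
```

```text
[0.55007291 0.20549222 0.09038673] [1.27882979e-04 3.66013059e-01 9.30609696e-01 1.35446662e-04] 13.775 2.935874890332224 [np.float64(3.3417431954014583), np.float64(3.1184880749572192), np.float64(2.9232050562335874), np.float64(2.455027692639097), np.float64(2.998466133738436), np.float64(2.778319189023546)] [ 0.04362676  0.03694254 -0.03478197] 0.015275527368236045
[17.3  0.6  5. ] [  9.3   0.6 -25.1]
```

View pics/w9.png

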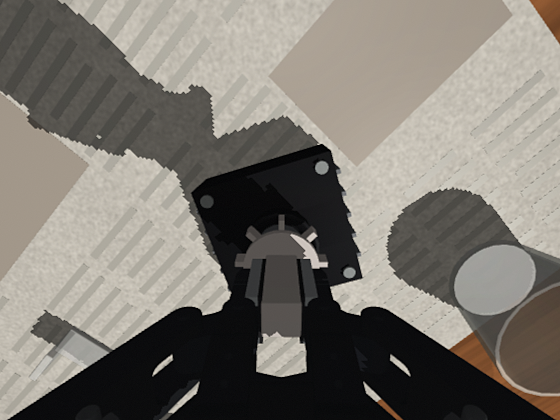

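Emit:
{"api": "arm_command", "payload": {"motion": [{"x": 0, "y": 0, "z": 0.8, "rx": 0, "ry": 0, "rz": 0, "hand": 1}, {"x": 0, "y": 0, "z": 1.5, "rx": 0, "ry": 0, "rz": 0, "hand": 1}, {"x": 0, "y": 0, "z": 1.5, "rx": 0, "ry": 0, "rz": 0, "hand": 1}, {"x": 0, "y": 0, "z": 1.5, "rx": 0, "ry": 0, "rz": 0, "hand": 1}, {"x": 0, "y": 0, "z": 1.5, "rx": 0, "ry": 0, "rz": 0, "hand": 1}]}}

```text
clock: 14.4
tcp_pos: [0.55, 0.2055, 0.0889]
orientation: [0.0, 0.366, 0.931, 0.0]
wrist_force: [0.0, -1.1, 3.9]
finger_gap: 0.0154
```

```bash
python3 - <<'E'
from h import *
f=[];d=[]
for i in range(8):
    p=shot('wrist','w10');s=get_state();f.append(s['wrist_force'][2]);X=toolpts(p);d.append(np.median(X[236:246,278:285,2])*1e3)
print(s['tcp_pos'],s['orientation'], s['clock'],np.mean(f),np.std(f),s['ft_torque'],s['finger_gap'],np.mean(d))
print('foot z',s['tcp_pos'][2]-.060-np.mean(d)/1e3)
p=shot('scene','s10')
E
```

```text
[0.55003896 0.20549434 0.08885648] [8.89972526e-05 3.66011371e-01 9.30610367e-01 1.11705668e-04] 14.8 3.6258599005520438 0.604484272358527 [ 0.07533671 -0.04649906  0.04960452] 0.015364427040907916 5.285428088247009
foot z 0.02357105010452406
```

View pics/s10.png

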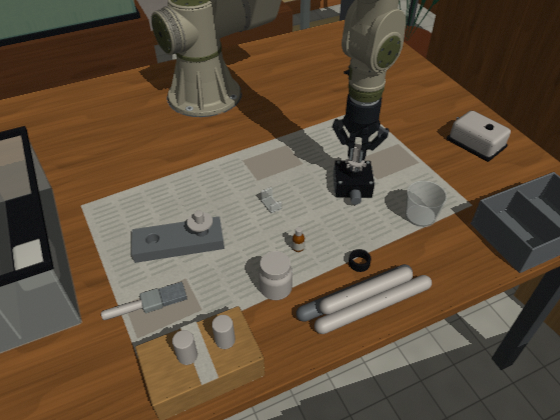

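```bash
python3 - <<'E'
from h import *
print(hand_in())
E
```

```text
the job is handed in; nothing more can be done
None
```

I took the square-grip rotor out of the rack and turned it 13° to match the coupling slots. I then slid it into the pump tube until it meshed and was home, and pressed it on down against the spring. The job was handed in at about 15 s with the rotor still gripped (60 N grip, 15.4 mm finger gap).

Last checks before handing in:
- **Mesh:** the foot went about 11 mm below the coupling's top with no contact force, so the splines dropped in freely. The disc looked level and the tool was vertical.
- **Spring travel:** the foot is about 18.4 mm below where the unloaded coupling top stands, so the spring is about 6.4 mm down of its 8 mm. The wrist force, about 5.2 N after allowing for the unloaded reading, gives the same figure. The last 1.5 mm raised the force by 0.46 N per mm, which matches the spring.
- **Centring:** the rotor is within about 1 mm of the coupling axis I measured.
- **Everything else:** in the last scene picture the other rotor and the bystanders appear where they were; I did not measure them.

No check failed. Depth readings inside the dark tube were unusable, so the coupling's height was taken from the text. The foot's free drop and the point where the spring began to push agreed with it.

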